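# Shut off one loop at the store room's heating manifold

### The arm

A 6-joint arm with a two-finger parallel gripper is mounted at the origin on the work surface. World frame = base frame: x ahead of the robot, y to its left, z up, the work surface at z = 0. Lengths are in mm, angles in rad, forces in N, time in s.
With the tool pointing down it reaches from about 375 to 975 mm from the base axis. Payload 3.8 kg.
Tool frame: the origin (TCP) lies on the mounting face of the last link; the fingertips stand 166 mm ahead of it and the grasp point (between the pads) lies 147 mm ahead of it; z points along the fingers, y is the line along which they close (so a half turn about z gives the same grasp; the last joint's range is limited). The gripper opens to 88 mm and grips with 3 to 60 N. Pads are 18 mm wide; open, the fingers measure 123 mm over their backs; the gripper's body (75 mm by 187 mm) begins 45 mm behind the grasp point.
Start: joints at [1.198, 0.264, 1.604, -0, 1.274, -0.037], TCP at [222.427, 637.296, 404.706] pointing down, gripper open.
Joint ranges: [-2.63, 2.63], [-0.94, 2.18], [0.31, 2.57], [-1.31, 4.45], [0, 2.66], [-2.55, 2.55]. Speed limits (rad/s): [2.57, 2.57, 3.14, 3.14, 3.14, 3.14].

### API

Orientations are given as [roll, pitch, yaw] about the fixed x, y, z axes, in that order (R = Rz(yaw) Ry(pitch) Rx(roll)).
In Python, from cell import * gives the robot as it stands.
- The arm moves only by the tool jog_arm, never from a script. Its argument "moves" is a list of rows, each an object with "delta_pos": the shift along the tool's x, y, z in normalised numbers (1 is 1000 mm), a list of three; "turn": the turn, a rotation vector about the tool's x, y, z in shares of 2 rad (1.0 is 2 rad), a list of three. A call has 1 to 5 rows; each row is the pose to reach, as a shift and turn from the pose commanded when the call began, along the tool's axes at that moment; what a row does not reach only later rows make up. A row lasts 1/12 s, in which the tool goes at most 41.7 mm and 7.16 degrees, less where a joint would pass 70% of its speed; a pose out of reach is approached as far as the arm can. Shift and turn numbers lie between -1 and 1, and a call with a number outside is refused. A call with a gripper value outside its range is refused whole. "jaw" is the closure, from 0 (fully open) to 1 (shut), set as the call begins (left out, the last holds). The fingers move at their own pace and stop on an object; "grip_force" is the grip in N (left out, the last holds). Time passes only in rows, so rows that repeat a pose let the fingers close. It gives the time, the measured TCP pose, the force, the opening and the grip force at its end, in the units of the state.
- read_state(): the state, without advancing time (a new reading comes with each control period).
- capture(name): name is "side" or "top" or "wrist"; returns a dict with "frame" (400x640x3 uint8, red, green, blue), "intrinsics" (3x3 intrinsics, pixels), "R" (3x3) and "t" (3): a world point X has camera coordinates R X + t. Camera axes: x right, y down, z forward; pixel columns grow to the right and rows downward; lengths in mm; the calibration is good to about 2 mm. A picture is of the moment at which its call begins. There is no depth.
- sign_off(): hands the job in; it is judged then, once.
The state is a dict: "t": time; "qpos": joint angles; "joint_velocities": joint speeds; "effort": joint torques, N m; "position": TCP position; "tool_rot": TCP orientation; "contact_force": force on the tool from outside, world axes, zero at the start; "ft_torque": the same for the moment, N m; "width": opening from 0.0 (shut) to 1.0 (fully open); "finger_force": force on a finger pad.
Only numpy, scipy, OpenCV 4.12 (cv2) and the standard library are available. Lean on these libraries where they do the work, as an engineer would, in place of code of your own. Each camera call takes 0.05 s, during which the arm holds its last target. There are 200 camera calls.

### The job

On the heating manifold on the worktop, isolate the loop that has the two winged caps: turn both of its caps clockwise until the valves are shut, each just finger-tight against its seat and not forced. Do not brush the caps or pipes of the loops beside it, leave the other things on the worktop where they are, and let go when both are shut.

Things in the scene. Friction and masses are not known exactly. Their poses are not given: they have to be found in the camera images.
- wing_front_grip (a point): White winged cap on the -x bar, nearer the robot: round skirt 34 mm across, and on it an upright bar (wing) 12 mm thick, 33 mm long, flat-sided, from 118 to 148 mm above the worktop. This point is on the turning axis, 140 mm up; z up, y along the wing's length, x across its thickness (grip across x).
- wing_front (a joint): Angle of the front winged cap, rad, growing clockwise from above (closing); 0: wing along the row. Starts at -0.8 to -0.5. About 0.1 N m of drag resists turning and holds it where it is left. The valve meets its seat somewhere from -0.05 to 0.65, other for each valve and run, to be felt only; from there torque rises 4 N m per rad on top of the drag.
- wing_front_stem: Stem and disc inside the front winged valve, unseen, turning with the cap; origin on its axis, 110 mm up. Finger-tight: 0.15 to 0.2 N m above the drag (0.04 rad of squeeze); above 0.30 N m (0.075 rad) it is forced. Let go, it eases back until 0.1 N m is left: still shut. Disc and seat meet 12 mm off the axis.
- wing_rear_grip (a point): White winged cap on the +x bar, farther from the robot: round skirt 34 mm across, and on it an upright bar (wing) 12 mm thick, 33 mm long, flat-sided, from 118 to 148 mm above the worktop. This point is on the turning axis, 140 mm up; z up, y along the wing's length, x across its thickness (grip across x).
- wing_rear (a joint): Angle of the rear winged cap, rad, growing clockwise from above (closing); 0: wing along the row. Starts at -0.8 to -0.5. About 0.1 N m of drag resists turning and holds it where it is left. The valve meets its seat somewhere from -0.05 to 0.65, other for each valve and run, to be felt only; from there torque rises 4 N m per rad on top of the drag.
- wing_rear_stem: Stem and disc inside the rear winged valve, unseen, turning with the cap; origin on its axis, 110 mm up. Finger-tight: 0.15 to 0.2 N m above the drag (0.04 rad of squeeze); above 0.30 N m (0.075 rad) it is forced. Let go, it eases back until 0.1 N m is left: still shut. Disc and seat meet 12 mm off the axis.
- manifold: Tray 200 x 400 mm fixed on the worktop with two steel bars 42 mm thick along y at x = -50 and 50 mm (tops 96 mm up), each with five upright valves at y = -100 to 100 mm, 50 mm apart. Any of the five loops may have the winged caps. End fittings reach y = 210 and -190 mm, levers at +y 114 mm high. Origin under the tray's centre, x away from the robot. Does not give.
- loop_a: Another loop: a 50 mm slice of both bars with two round ribbed white caps, 36 mm across, tops 142 mm up, at its x = -50 and 50 mm. Origin on the worktop midway between them, axes as the manifold's. Loops are 50 mm apart: 32 mm lie between a winged cap's axis and the side of the next round cap.
- loop_b: Another loop: a 50 mm slice of both bars with two round ribbed white caps, 36 mm across, tops 142 mm up, at its x = -50 and 50 mm. Origin on the worktop midway between them, axes as the manifold's. Loops are 50 mm apart: 32 mm lie between a winged cap's axis and the side of the next round cap.
- loop_c: Another loop: a 50 mm slice of both bars with two round ribbed white caps, 36 mm across, tops 142 mm up, at its x = -50 and 50 mm. Origin on the worktop midway between them, axes as the manifold's. Loops are 50 mm apart: 32 mm lie between a winged cap's axis and the side of the next round cap.
- loop_d: Another loop: a 50 mm slice of both bars with two round ribbed white caps, 36 mm across, tops 142 mm up, at its x = -50 and 50 mm. Origin on the worktop midway between them, axes as the manifold's. Loops are 50 mm apart: 32 mm lie between a winged cap's axis and the side of the next round cap.
- cleaner: A plastic cleaner bottle, 72 mm across, 210 mm high, standing loose beside the manifold. Origin under its centre.
- tape: A roll of packing tape lying flat, 100 mm across, 48 mm high, loose. Origin under its centre.
- stapler: A stapler, 150 x 36 mm, 52 mm high, loose, length along its x. Origin under its centre.
- punch: A hole punch, 110 x 120 mm, 56 mm high, loose. Origin under its centre.
Not all that is in view belongs to the job. Leave any green look-alike of the part that bears wing_front_grip alone.

How it is judged:
By the outcome, as a careful person would: the job done as asked, in the order asked, and still so for the second after the job is handed in, with the robot touching nothing.
It also fails if it takes over 61 s, if anything falls off the work surface, if the arm or the gripper's body presses on something with over 40 N, if the wrist force passes 120 N, or if a joint passes its speed limit or range.

## Working session

There is one attempt and no reset: what is moved stays moved. The work goes in short steps, Python scripts to look and compute and a tool call to move; the robot and the scene stay as the last step left them, time stands still between calls to the robot, and variables do not carry over. Pictures are saved under pics/ and viewed, at most 10 in all, crops included, and the job is handed in when it is done.

Besides the shell and the picture viewer there is one more tool, called after "Request:" by a JSON object that holds its "api" and its "payload". jog_arm: Moves the arm, as the interface text tells. Its arguments: {"type":"object","properties":{"moves":{"type":"array"},"jaw":{"type":"number"},"grip_force":{"type":"number"}},"required":["moves"]}

```bash
mkdir -p pics; python3 - <<'E'
from cell import *
import cv2,numpy as np,pickle
s=read_state();print(s)
d={}
for n in("top","side"):
    c=capture(n);d[n]=c;cv2.imwrite(f"pics/{n}0.png",c["frame"][:,:,::-1])
    print(n,np.array(c["intrinsics"]).round(1).tolist(),np.array(c["R"]).round(3).tolist(),np.array(c["t"]).round(1).tolist())
pickle.dump(d,open("d0.pkl","wb"))
E
```

```text
{'t': 0.0, 'qpos': array([ 1.19811871e+00,  2.64757815e-01,  1.60532421e+00, -2.94411331e-05,
        1.27371896e+00, -3.69052464e-02]), 'joint_velocities': array([ 5.08673227e-05, -7.50682401e-05,  7.90607336e-04,  8.11423368e-04,
       -1.88102611e-03, -7.68142430e-04]), 'effort': array([-3.56847413e-04, -5.02123511e+01, -3.56865120e+01,  7.26623903e-02,
        2.99094315e-02, -1.95709513e-04]), 'position': array([222.30120167, 636.99498549, 403.41135705]), 'tool_rot': array([-3.13938479e+00, -5.33670701e-05,  2.80582887e+00]), 'contact_force': array([-0.15617342,  0.0638781 , -0.18756998]), 'ft_torque': array([-0.02582497,  0.00043573, -0.03736252]), 'finger_force': 0.0, 'width': 0.9989761741977189}
top [[410.4, 0.0, 318.0], [0.0, 410.4, 198.3], [0.0, 0.0, 1.0]] [[-0.007, -1.0, 0.003], [-0.994, 0.006, -0.107], [0.107, -0.004, -0.994]] [18.1, 566.1, 1533.1]
side [[438.1, 0.0, 319.0], [0.0, 438.1, 201.0], [0.0, 0.0, 1.0]] [[0.936, -0.351, -0.004], [-0.222, -0.584, -0.781], [0.272, 0.732, -0.625]] [-510.0, 222.7, 1364.5]
```

View pics/top0.png

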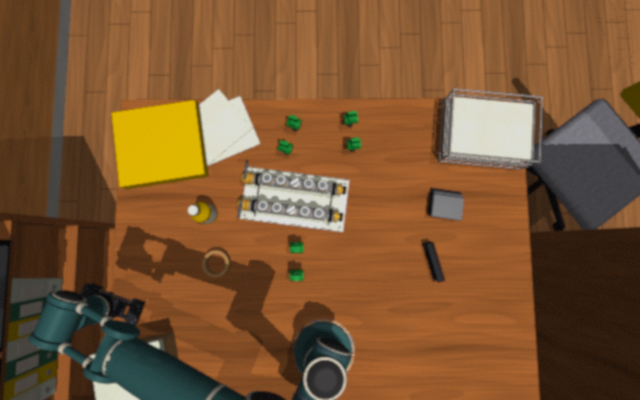

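View pics/side0.png

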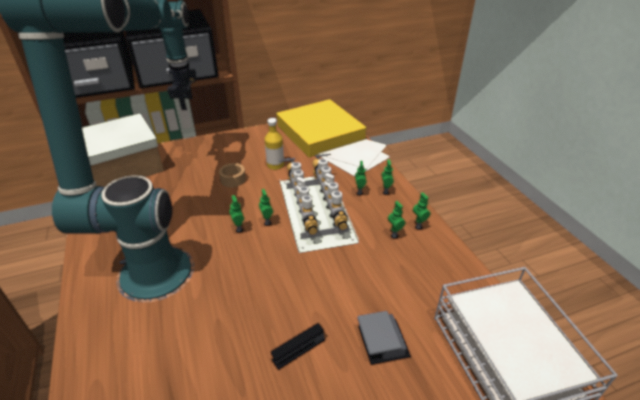

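Top view: the manifold is at about (295,198), with five caps per bar. Green look-alikes are at (296,246), (296,275), (285,147), (293,123), (352,144) and (350,118). The third cap in each row, at (292,182) and (292,210), looks different from the rest, so I'll enlarge that area.

```bash
cat > h.py <<'E'
import numpy as np,cv2
def ray(c,uv,z):
    K,R,t=[np.array(c[k],float) for k in("intrinsics","R","t")]
    o=-R.T@t; d=R.T@np.linalg.inv(K)@np.array([uv[0],uv[1],1.]); return o+d*(z-o[2])/d[2]
def proj(c,X):
    K,R,t=[np.array(c[k],float) for k in("intrinsics","R","t")]
    p=K@(R@np.array(X,float)+t); return p[:2]/p[2]
E
python3 - <<'E'
from h import *
import pickle
d=pickle.load(open("d0.pkl","rb"));c=d["top"];f=c["frame"][:,:,::-1]
a=cv2.resize(f[155:240,230:360],None,fx=6,fy=6,interpolation=cv2.INTER_CUBIC)
cv2.imwrite("pics/crop1.png",a)
# tray white + manifold
hsv=cv2.cvtColor(f,cv2.COLOR_BGR2HSV)
m=((hsv[...,1]<60)&(hsv[...,2]>120)).astype(np.uint8);m[:155]=0;m[240:]=0;m[:,:225]=0;m[:,365:]=0
m=cv2.morphologyEx(m,cv2.MORPH_CLOSE,np.ones((15,15)))
cn=max(cv2.findContours(m,0,2)[0],key=cv2.contourArea);r=cv2.minAreaRect(cn);print(r)
for p in cv2.boxPoints(r):print(p,ray(c,p,5).round(1))
for p in[(292,182),(292,210)]:print(ray(c,p,148).round(1))
E
```

```text
((294.0399169921875, 198.94064331054688), (104.80851745605469, 52.34027099609375), 7.352379322052002)
[238.7175  218.18936] [494.  320.1   5. ]
[245.41556 166.27945] [696.5 296.8   5. ]
[349.36234 179.69193] [ 641.1 -108.2    5. ]
[342.66428 231.60184] [439.8 -79.5   5. ]
[612.2 106.4 148. ]
[512.9 106.4 148. ]
```

View pics/crop1.png

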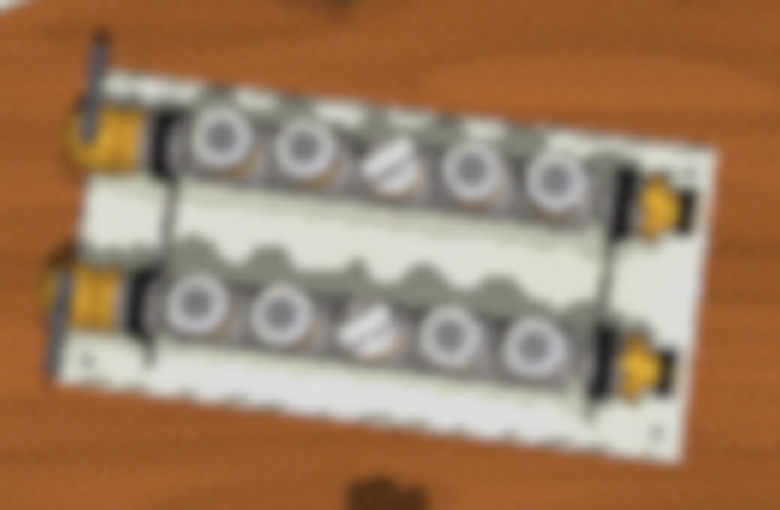

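Top crop: four of the five pairs are round ribbed caps. The candidates were loops 1–5, and only the middle one, at full-image pixels (295.5,182.7) and (291.5,210.2), has diagonal flat wings. It fits the description, and it's white rather than green. Next I'll compute a hover pose and check it from the wrist camera.

```bash
cat >> h.py <<'E'
from scipy.spatial.transform import Rotation as Ro
def plan(s,P,yaw):
    R0=Ro.from_euler('xyz',s['tool_rot']);R1=Ro.from_euler('xyz',[np.pi,0,yaw])
    print('pos',np.round(s['position'],1),'rot',np.round(s['tool_rot'],3))
    print('delta',R0.inv().apply(np.array(P)-s['position']).round(1),'turn',(R0.inv()*R1).as_rotvec().round(3))
E
python3 - <<'E'
from h import *
import pickle
from cell import *
c=pickle.load(open("d0.pkl","rb"))["top"]
f=ray(c,(291.5,210.2),148);r=ray(c,(295.5,182.7),148);print(f,r,np.linalg.norm(f-r),np.arctan2(*(r-f)[[1,0]]))
for a,b,z in((197,305,142),(532,347,142),(222,139,142),(556,181,142)):print(ray(c,(230+a/6,155+b/6),z).round(1))
print('bottle',ray(c,(195,211),210))
m=(f+r)/2
plan(read_state(),[m[0],m[1],404],2.24)
E
```

```text
[512.21622853 108.17253611 148.        ] [609.60150608  94.04901103 148.        ] 98.40409668607046 -0.1440231716955366
[528.8 209.6 142. ]
[502.8  12.9 142. ]
[627.4 195.6 142. ]
[601.  -2. 142.]
bottle [506.75061727 428.07572981 210.        ]
pos [222.3 637.  403.5] rot [-3.14  -0.     2.806]
delta [-4.963e+02 -3.944e+02  3.000e-01] turn [-0.002  0.     0.566]
```

The rows are not in the units I measure in: shifts go in shares of 1000 mm and turns go in shares of 2 rad. I convert before sending: -125 mm / 1000 = -0.125, -100 mm / 1000 = -0.1.

Request:
{"api": "jog_arm", "payload": {"moves": [{"delta_pos":[-0.025,-0.02,0],"turn":[0,0,0]},{"delta_pos":[-0.05,-0.04,0],"turn":[0,0,0]},{"delta_pos":[-0.075,-0.06,0],"turn":[0,0,0]},{"delta_pos":[-0.1,-0.08,0],"turn":[0,0,0]},{"delta_pos":[-0.125,-0.1,0],"turn":[0,0,0]}], "jaw": 0.66}}

```text
t: 0.52
position: [307.8, 500.3, 404.0]
tool_rot: [-3.14, -0.0, 2.806]
contact_force: [0.7, 0.2, -0.6]
width: 0.643
finger_force: 0.0
```

Converted, -125 mm / 1000 = -0.125, -100 mm / 1000 = -0.1.

Request:
{"api": "jog_arm", "payload": {"moves": [{"delta_pos":[-0.025,-0.02,0],"turn":[0,0,0]},{"delta_pos":[-0.05,-0.04,0],"turn":[0,0,0]},{"delta_pos":[-0.075,-0.06,0],"turn":[0,0,0]},{"delta_pos":[-0.1,-0.08,0],"turn":[0,0,0]},{"delta_pos":[-0.125,-0.1,0],"turn":[0,0,0]}]}}

```text
t: 0.93
position: [392.9, 364.5, 404.2]
tool_rot: [-3.141, -0.0, 2.806]
contact_force: [0.6, 0.5, -0.1]
width: 0.338
finger_force: 0.0
```

Converted, -125 mm / 1000 = -0.125, -100 mm / 1000 = -0.1.

Request:
{"api": "jog_arm", "payload": {"moves": [{"delta_pos":[-0.025,-0.02,0],"turn":[0,0,0]},{"delta_pos":[-0.05,-0.04,0],"turn":[0,0,0]},{"delta_pos":[-0.075,-0.06,0],"turn":[0,0,0]},{"delta_pos":[-0.1,-0.08,0],"turn":[0,0,0]},{"delta_pos":[-0.125,-0.1,0],"turn":[0,0,0]}]}}

```text
t: 1.35
position: [478.0, 228.9, 404.3]
tool_rot: [-3.141, -0.0, 2.806]
contact_force: [0.8, 0.2, 0.7]
width: 0.338
finger_force: 0.0
```

Converted, -121 mm / 1000 = -0.121, -100 mm / 1000 = -0.1, 0.56 rad / 2 = 0.28.

Request:
{"api": "jog_arm", "payload": {"moves": [{"delta_pos":[-0.025,-0.02,0],"turn":[0,0,0.055]},{"delta_pos":[-0.05,-0.04,0],"turn":[0,0,0.11]},{"delta_pos":[-0.075,-0.06,0],"turn":[0,0,0.165]},{"delta_pos":[-0.1,-0.08,0],"turn":[0,0,0.22]},{"delta_pos":[-0.121,-0.094,0],"turn":[0,0,0.28]}]}}

```text
t: 1.77
position: [561.4, 99.7, 404.2]
tool_rot: [-3.141, 0.0, 2.239]
contact_force: [-0.6, 0.3, -0.4]
width: 0.338
finger_force: 0.0
```

```bash
python3 - <<'E'
from cell import *
import cv2,pickle
s=read_state();print(s['t'],s['position'],s['tool_rot'],s['width'],s['qpos'].round(2))
c=capture("wrist");pickle.dump(c,open("w1.pkl","wb"));cv2.imwrite("pics/w1.png",c["frame"][:,:,::-1])
E
```

```text
1.7667 [561.44941842  99.67567268 404.24144192] [-3.14065186e+00  8.53005995e-05  2.23929765e+00] 0.3377077195093187 [ 0.13  0.07  1.83 -0.    1.24 -0.54]
```

View pics/w1.png

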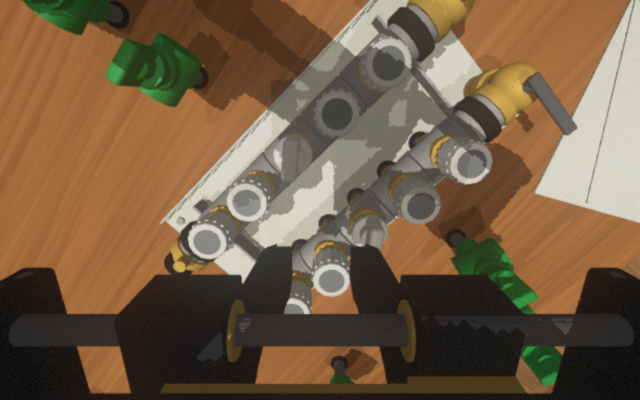

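Wrist view: the middle loop's wings are at about (290,155) and (368,232), with round caps on either side. I'll enlarge both and overlay the top-view estimates.

```bash
python3 - <<'E'
from h import *
import pickle
c=pickle.load(open("w1.pkl","rb"));f=c["frame"][:,:,::-1]
for n,P in(("front",(512.2,108.2,148)),("rear",(609.6,94,148))):print(n,proj(c,P))
K=np.array(c["intrinsics"]);R=np.array(c["R"]);print(K.round(1).tolist(),R.round(3).tolist(),(-R.T@np.array(c["t"])).round(1))
o=[cv2.resize(f[y-35:y+35,x-35:x+35],None,fx=5.7,fy=5.7,interpolation=cv2.INTER_CUBIC) for x,y in((290,155),(368,232))]
cv2.imwrite("pics/w1c.png",np.hstack(o));print(o[0].shape)
E
```

```text
front [277.51439201 159.18771086]
rear [363.03175659 245.35179705]
[[314.5, 0.0, 320.7], [0.0, 314.5, 202.2], [0.0, 0.0, 1.0]] [[0.784, 0.62, -0.002], [0.591, -0.746, 0.307], [0.189, -0.242, -0.952]] [512.1 161.7 384.2]
(399, 399, 3)
```

View pics/w1c.png

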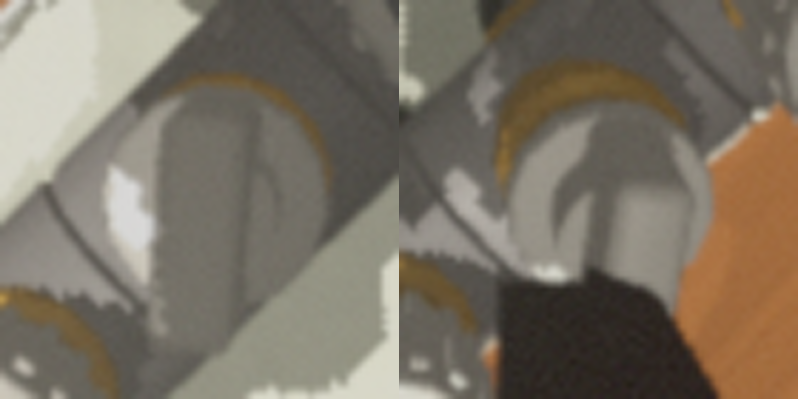

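```bash
python3 - <<'E'
from h import *
import pickle
c=pickle.load(open("w1.pkl","rb"))
fr=[ray(c,p,142) for p in((391,60),(337,113),(248,202),(208,240))]
re=[ray(c,p,142) for p in((470,160),(417,205),(331,278))]
for p in fr+re:print(p.round(1))
g=lambda p,x0,y0:(x0+p[0]/5.7,y0+p[1]/5.7)
print('front', ray(c,g((203,228),255,120),148))
for a,b in(((163,118),(150,340)),((248,122),(235,345))):
    A,B=ray(c,g(a,255,120),148),ray(c,g(b,255,120),148);print(A.round(1),B.round(1),'len',np.linalg.norm(A-B),'yaw',np.arctan2(-(A-B)[0],(A-B)[1]))
for a in((615,180),(690,185)): print('rear far corners',ray(c,g((a[0]-399,a[1]),333,197),148).round(1))
A,B=ray(c,g((690-399,185),333,197),148),ray(c,g((668-399,310),333,197),148);print('rear yaw',np.arctan2(-(A-B)[0],(A-B)[1]))
E
```

```text
[533.7 213.7 142. ]
[526.6 162.1 142. ]
[513.9  63.8 142. ]
[506.5  15.  142. ]
[629.6 198.9 142. ]
[622.9 146.8 142. ]
[610.6  50.9 142. ]
front [520.33631279 113.84980455 148.        ]
[507.6 122.2 148. ] [523.8  97.1 148. ] len 29.832772723521042 yaw 0.5738996317992537
[516.6 128.7 148. ] [533.3 103.7 148. ] len 29.972157915354565 yaw 0.5886613250467513
rear far corners [604.8 109.3 148. ]
rear far corners [613.7 115.4 148. ]
rear yaw 0.5685391946718402
```

Wrist measurements agree: from the wing itself the front axis is (520.3,113.8), and from the neighbouring caps it's (520.2,113.5). Cap pitch comes out at 50.1 mm, and the wing yaw is about 0.58, so the joint is near -0.72. Next I'll move above the front cap.

```bash
python3 - <<'E'
from h import *
from cell import *
plan(read_state(),[520.3,113.7,345],2.151)
E
```

```text
pos [563.6  97.2 404.3] rot [-3.141e+00  3.000e-03  2.232e+00]
delta [ 39.8 -24.   59.2] turn [-0.     0.003  0.081]
```

Converted, 59 mm / 1000 = 0.059, 40 mm / 1000 = 0.04, 0.081 rad / 2 = 0.0405.

Request:
{"api": "jog_arm", "payload": {"moves": [{"delta_pos":[0.013,-0.008,0.01],"turn":[0,0,0.02]},{"delta_pos":[0.026,-0.016,0.02],"turn":[0,0,0.0405]},{"delta_pos":[0.04,-0.024,0.035],"turn":[0,0,0.0405]},{"delta_pos":[0.04,-0.024,0.059],"turn":[0,0,0.0405]},{"delta_pos":[0.04,-0.024,0.059],"turn":[0,0,0.0405]}]}}

```text
t: 2.23
position: [514.4, 118.0, 340.9]
tool_rot: [-3.134, -0.003, 2.166]
contact_force: [-1.3, -0.0, -0.9]
width: 0.339
finger_force: 0.0
```

```bash
python3 - <<'E'
from h import *
from cell import *
import pickle
c=capture("wrist");pickle.dump(c,open("w2.pkl","wb"))
s=read_state();plan(s,[520.3,113.7,340],2.151);print(s['ft_torque'],s['contact_force'])
f=c["frame"][:,:,::-1].copy()
print(proj(c,(520.3,113.7,148)))
cv2.imwrite("pics/w2.png",f)
E
```

```text
pos [515.4 118.  342.9] rot [-3.136e+00 -2.000e-03  2.166e+00]
delta [-6.3  1.6  2.9] turn [-0.006 -0.002  0.015]
[-0.03676083  0.01389028 -0.02308326] [0.75275596 0.72009612 0.19053256]
[327.82227143 250.86739657]
```

View pics/w2.png

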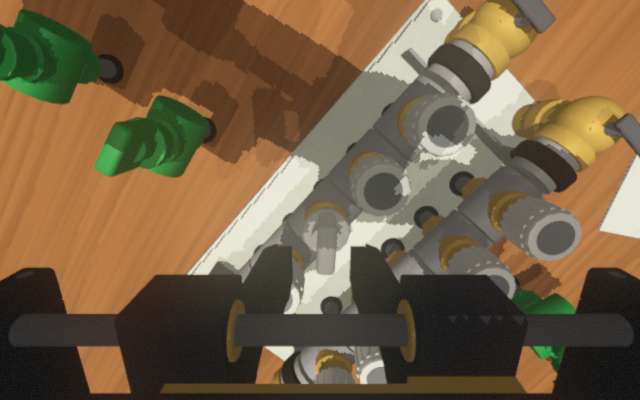

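Wrist view w2: the wing stands upright in the image at about (327,257), between the fingertips and parallel to them. I'll measure its edges numerically once the arm settles.

Request:
{"api": "jog_arm", "payload": {"moves": [{"delta_pos":[0,0,0],"turn":[0,0,0]},{"delta_pos":[0,0,0],"turn":[0,0,0]},{"delta_pos":[0,0,0],"turn":[0,0,0]}]}}

```text
t: 2.53
position: [518.1, 118.2, 347.3]
tool_rot: [3.139, 0.001, 2.165]
contact_force: [-0.2, 0.4, -0.1]
width: 0.338
finger_force: 0.0
```

```bash
python3 - <<'E'
from h import *
from cell import *
import pickle
c=capture("wrist");pickle.dump(c,open("w3.pkl","wb"))
s=read_state();plan(s,[520.3,113.7,340],2.151);print(s['ft_torque'],s['contact_force'])
f=c["frame"][:,:,::-1]
cv2.imwrite("pics/w3c.png",cv2.resize(f[195:295,280:380],None,fx=6,fy=6,interpolation=cv2.INTER_CUBIC))
E
```

```text
pos [518.  118.1 347.2] rot [3.139e+00 1.000e-03 2.165e+00]
delta [-5.  -0.6  7.2] turn [0.002 0.001 0.014]
[-0.0632826  -0.00073404  0.01495292] [-0.39741652 -0.27531804 -0.00517076]
```

View pics/w3c.png

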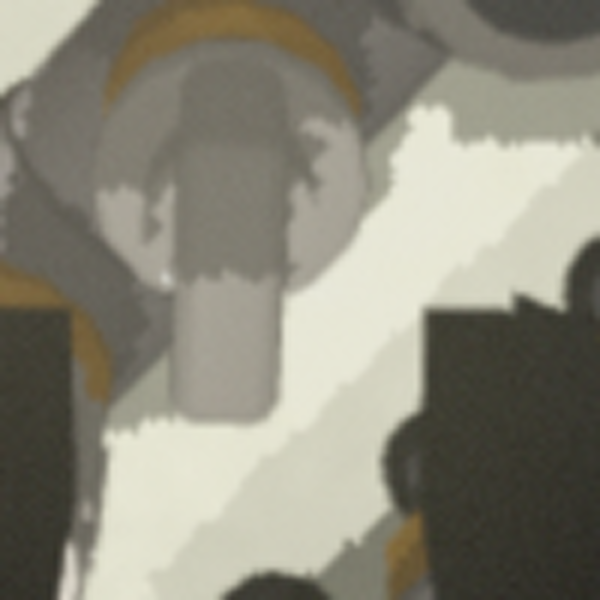

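```bash
python3 - <<'E'
from h import *
import pickle
from cell import *
c=pickle.load(open("w3.pkl","rb"))
P=[ray(c,(279.6+a/6,194.6+b/6),148) for a,b in((180,145),(289,147),(280,421),(170,417))]
for p in P:print(p.round(1))
C=sum(P)/4;u=(P[0]+P[1]-P[2]-P[3])/2;print(C.round(1),np.linalg.norm(u),np.linalg.norm(P[0]-P[1]),'yaw',np.arctan2(-u[0],u[1]))
plan(read_state(),[C[0],C[1],340],np.arctan2(-u[0],u[1])+np.pi/2)
E
```

```text
[506.6 123.2 148. ]
[515.9 129.3 148. ]
[532.8 102.9 148. ]
[522.8  96.8 148. ]
[519.6 113.1 148. ] 31.159322365455505 11.073031533752516 yaw 0.5601311013538333
pos [518.  118.1 347.2] rot [3.139e+00 1.000e-03 2.165e+00]
delta [-5.1 -1.6  7.2] turn [0.002 0.001 0.034]
```

Converted, 40 mm / 1000 = 0.04, -1.3 mm / 1000 = -0.0013, 0.002 rad / 2 = 0.001.

Request:
{"api": "jog_arm", "payload": {"moves": [{"delta_pos":[-0.005,-0.0013,0],"turn":[0.001,0.0005,0.0125]},{"delta_pos":[-0.005,-0.0013,0.015],"turn":[0.001,0.0005,0.0125]},{"delta_pos":[-0.005,-0.0013,0.03],"turn":[0.001,0.0005,0.0125]},{"delta_pos":[-0.005,-0.0013,0.04],"turn":[0.001,0.0005,0.0125]},{"delta_pos":[-0.005,-0.0013,0.04],"turn":[0.001,0.0005,0.0125]}]}}

```text
t: 3.0
position: [518.0, 112.7, 303.5]
tool_rot: [-3.136, -0.003, 2.139]
contact_force: [-0.6, -0.6, -0.2]
width: 0.338
finger_force: 0.0
```

Request:
{"api": "jog_arm", "payload": {"moves": [{"delta_pos":[0,0,0],"turn":[0,0,0]},{"delta_pos":[0,0,0],"turn":[0,0,0]},{"delta_pos":[0,0,0],"turn":[0,0,0]},{"delta_pos":[0,0,0],"turn":[0,0,0]},{"delta_pos":[0,0,0],"turn":[0,0,0]}]}}

```text
t: 3.42
position: [519.2, 113.3, 306.5]
tool_rot: [-3.141, -0.0, 2.14]
contact_force: [0.5, -0.4, -0.4]
width: 0.34
finger_force: 0.0
```

```bash
python3 - <<'E'
from h import *
from cell import *
s=read_state();plan(s,[519.8,113.4,288],2.141);print(s['t'],s['ft_torque'],s['contact_force'],s['joint_velocities'].round(3))
E
```

```text
pos [519.2 113.3 306.5] rot [-3.141 -0.     2.14 ]
delta [-0.3  0.6 18.5] turn [-0.001 -0.    -0.001]
3.4167 [-0.02430201  0.04639581 -0.01411696] [ 0.48240547 -0.38886971 -0.35212537] [ 0.002  0.002  0.005 -0.    -0.001 -0.002]
```

Converted, 18 mm / 1000 = 0.018, 12 mm / 1000 = 0.012.

Request:
{"api": "jog_arm", "payload": {"moves": [{"delta_pos":[0,0.0005,0.006],"turn":[0,0,0]},{"delta_pos":[0,0.0005,0.012],"turn":[0,0,0]},{"delta_pos":[0,0.0005,0.018],"turn":[0,0,0]},{"delta_pos":[0,0.0005,0.018],"turn":[0,0,0]},{"delta_pos":[0,0.0005,0.018],"turn":[0,0,0]}]}}

```text
t: 3.83
position: [518.8, 113.4, 286.6]
tool_rot: [-3.138, -0.002, 2.14]
contact_force: [-0.6, 0.1, -0.5]
width: 0.346
finger_force: 0.0
```

Request:
{"api": "jog_arm", "payload": {"moves": [{"delta_pos":[0,0,0],"turn":[0,0,0]},{"delta_pos":[0,0,0],"turn":[0,0,0]},{"delta_pos":[0,0,0],"turn":[0,0,0]},{"delta_pos":[0,0,0],"turn":[0,0,0]},{"delta_pos":[0,0,0],"turn":[0,0,0]}], "jaw": 1.0, "grip_force": 8}}

```text
t: 4.25
position: [519.6, 113.6, 288.0]
tool_rot: [-3.141, -0.001, 2.14]
contact_force: [1.3, 0.7, -1.1]
width: 0.137
finger_force: 8.0
```

```bash
python3 - <<'E'
from h import *
from cell import *
s=read_state();plan(s,[519.8,113.4,288],2.141);print(s['t'],s['width']*88,s['ft_torque'],s['contact_force'],s['finger_force'])
R=Ro.from_euler('xyz',s['tool_rot']);print('tool F',R.inv().apply(s['contact_force']))
E
```

```text
pos [519.6 113.6 288. ] rot [-3.141e+00 -1.000e-03  2.140e+00]
delta [-0.3  0.1 -0. ] turn [-0.001 -0.001 -0.001]
4.25 12.094331675252695 [ 0.06426643 -0.18908059 -0.15447537] [ 1.30134531  0.73595227 -1.13230493] 7.999921676237136
tool F [-0.08160619  1.49371221  1.13110746]
```

The grip is well centred: width 12.1 mm and about 1.5 N of side load. I'll firm up the grip and turn through the free range.

Converted, 0.15 rad / 2 = 0.075.

Request:
{"api": "jog_arm", "payload": {"moves": [{"delta_pos":[0,0,0],"turn":[0,0,0]},{"delta_pos":[0,0,0],"turn":[0,0,0]},{"delta_pos":[0,0,0],"turn":[0,0,0.025]},{"delta_pos":[0,0,0],"turn":[0,0,0.05]},{"delta_pos":[0,0,0],"turn":[0,0,0.075]}], "grip_force": 45}}

```text
t: 4.67
position: [519.7, 113.7, 288.0]
tool_rot: [-3.141, -0.0, 1.988]
contact_force: [2.2, 1.5, -1.6]
width: 0.135
finger_force: 45.0
```

Converted, 0.25 rad / 2 = 0.125.

Request:
{"api": "jog_arm", "payload": {"moves": [{"delta_pos":[0,0,0],"turn":[0,0,0.025]},{"delta_pos":[0,0,0],"turn":[0,0,0.05]},{"delta_pos":[0,0,0],"turn":[0,0,0.075]},{"delta_pos":[0,0,0],"turn":[0,0,0.1]},{"delta_pos":[0,0,0],"turn":[0,0,0.125]}]}}

```text
t: 5.08
position: [519.8, 113.7, 288.0]
tool_rot: [-3.142, -0.0, 1.738]
contact_force: [3.3, 0.7, -3.0]
width: 0.131
finger_force: 45.0
```

```bash
cat > st.py <<'E'
from h import *
from cell import *
s=read_state();R=Ro.from_euler('xyz',s['tool_rot'])
print('t',s['t'],'w',round(s['width']*88,2),'pos',s['position'].round(1),'rot',s['tool_rot'].round(4),'ang',round(np.pi/2-0.136-s['tool_rot'][2],4))
print('F tool',R.inv().apply(s['contact_force']).round(1),'M',s['ft_torque'].round(3),'grip',s['finger_force'],'e6',s['effort'][5])
E
python3 st.py
```

```text
t 5.0833 w 11.54 pos [519.8 113.7 288. ] rot [-3.1416e+00 -3.0000e-04  1.7377e+00] ang -0.3029
F tool [0.1 3.4 3. ] M [ 0.284 -0.462  0.077] grip 44.99802751466632 e6 -0.5159543640911579
```

Converted, 0.2 rad / 2 = 0.1.

Request:
{"api": "jog_arm", "payload": {"moves": [{"delta_pos":[0,0,0],"turn":[0,0,0.025]},{"delta_pos":[0,0,0],"turn":[0,0,0.05]},{"delta_pos":[0,0,0],"turn":[0,0,0.075]},{"delta_pos":[0,0,0],"turn":[0,0,0.09]},{"delta_pos":[0,0,0],"turn":[0,0,0.1]}]}}

```text
t: 5.5
position: [520.0, 113.7, 288.0]
tool_rot: [3.141, -0.0, 1.539]
contact_force: [5.2, 2.5, -3.2]
width: 0.131
finger_force: 45.0
```

```bash
python3 st.py
```

```text
t 5.5 w 11.51 pos [520.  113.7 288. ] rot [ 3.1412e+00 -4.0000e-04  1.5387e+00] ang -0.1039
F tool [2.7 5.2 3.2] M [ 0.336 -0.693  0.092] grip 44.998795380815864 e6 -0.01938051776960492
```

```bash
cat > av.py <<'E'
from h import *
from cell import *
M=[]
for i in range(4):
    s=read_state();M.append(s['ft_torque'][2])
    if i<3: capture("side")
R=Ro.from_euler('xyz',s['tool_rot'])
print('t',s['t'],'ang',round(np.pi/2-0.136-s['tool_rot'][2],4),'Mz',np.mean(M).round(3),np.round(M,3),'F',R.inv().apply(s['contact_force']).round(1),'w',round(s['width']*88,2))
E
python3 av.py
```

```text
t 5.65 ang -0.105 Mz 0.076 [0.092 0.107 0.076 0.03 ] F [2.  4.7 3.4] w 11.79
```

Converted, 0.05 rad / 2 = 0.025.

Request:
{"api": "jog_arm", "payload": {"moves": [{"delta_pos":[0,0,0],"turn":[0,0,0.0125]},{"delta_pos":[0,0,0],"turn":[0,0,0.025]},{"delta_pos":[0,0,0],"turn":[0,0,0.025]}]}}

```text
t: 5.9
position: [520.0, 113.7, 288.0]
tool_rot: [3.141, -0.0, 1.489]
contact_force: [5.1, 2.1, -4.4]
width: 0.135
finger_force: 45.0
```

```bash
python3 av.py
```

```text
t 6.05 ang -0.0552 Mz 0.017 [ 0.019  0.045  0.022 -0.017] F [1.7 4.9 3.3] w 11.87
```

Converted, 0.045 rad / 2 = 0.0225.

Request:
{"api": "jog_arm", "payload": {"moves": [{"delta_pos":[0,0,0],"turn":[0,0,0.0075]},{"delta_pos":[0,0,0],"turn":[0,0,0.015]},{"delta_pos":[0,0,0],"turn":[0,0,0.0225]}]}}

```text
t: 6.3
position: [520.1, 113.7, 288.0]
tool_rot: [3.141, -0.001, 1.444]
contact_force: [5.5, 1.6, -4.1]
width: 0.131
finger_force: 45.0
```

```bash
python3 av.py
```

```text
t 6.45 ang -0.0102 Mz 0.056 [ 0.14  -0.015  0.04   0.057] F [2.6 4.4 3.8] w 12.05
```

Converted, 0.015 rad / 2 = 0.0075.

Request:
{"api": "jog_arm", "payload": {"moves": [{"delta_pos":[0,0,0],"turn":[0,0,0.0075]},{"delta_pos":[0,0,0],"turn":[0,0,0.015]},{"delta_pos":[0,0,0],"turn":[0,0,0.0225]}]}}

```text
t: 6.7
position: [520.1, 113.7, 288.0]
tool_rot: [3.141, -0.001, 1.399]
contact_force: [5.2, 2.3, -3.8]
width: 0.128
finger_force: 45.0
```

```bash
python3 av.py
```

```text
t 6.85 ang 0.0348 Mz 0.085 [0.076 0.152 0.056 0.058] F [3.2 5.3 2.8] w 11.6
```

Converted, 0.045 rad / 2 = 0.0225.

Request:
{"api": "jog_arm", "payload": {"moves": [{"delta_pos":[0,0,0],"turn":[0,0,0.0075]},{"delta_pos":[0,0,0],"turn":[0,0,0.015]},{"delta_pos":[0,0,0],"turn":[0,0,0.0225]}]}}

```text
t: 7.1
position: [520.1, 113.7, 288.0]
tool_rot: [3.141, -0.001, 1.354]
contact_force: [6.6, 1.9, -4.4]
width: 0.129
finger_force: 45.0
```

```bash
python3 av.py
```

```text
t 7.25 ang 0.0799 Mz 0.066 [0.077 0.074 0.097 0.017] F [3.7 5.4 3.9] w 11.97
```

Converted, 0.045 rad / 2 = 0.0225.

Request:
{"api": "jog_arm", "payload": {"moves": [{"delta_pos":[0,0,0],"turn":[0,0,0.0075]},{"delta_pos":[0,0,0],"turn":[0,0,0.015]},{"delta_pos":[0,0,0],"turn":[0,0,0.0225]}]}}

```text
t: 7.5
position: [520.1, 113.7, 288.0]
tool_rot: [3.141, -0.001, 1.309]
contact_force: [6.4, 2.2, -3.8]
width: 0.129
finger_force: 45.0
```

```bash
python3 av.py
```

```text
t 7.65 ang 0.1248 Mz 0.071 [0.059 0.121 0.09  0.015] F [3.1 4.9 3.6] w 11.63
```

Converted, 0.015 rad / 2 = 0.0075.

Request:
{"api": "jog_arm", "payload": {"moves": [{"delta_pos":[0,0,0],"turn":[0,0,0.0075]},{"delta_pos":[0,0,0],"turn":[0,0,0.015]},{"delta_pos":[0,0,0],"turn":[0,0,0.0225]}]}}

```text
t: 7.9
position: [520.2, 113.7, 288.0]
tool_rot: [3.141, -0.001, 1.264]
contact_force: [5.2, 0.8, -4.2]
width: 0.131
finger_force: 45.0
```

```bash
python3 av.py
```

```text
t 8.05 ang 0.1698 Mz 0.058 [0.122 0.065 0.    0.047] F [3.8 5.4 3.4] w 11.67
```

Converted, 0.045 rad / 2 = 0.0225.

Request:
{"api": "jog_arm", "payload": {"moves": [{"delta_pos":[0,0,0],"turn":[0,0,0.0075]},{"delta_pos":[0,0,0],"turn":[0,0,0.015]},{"delta_pos":[0,0,0],"turn":[0,0,0.0225]}]}}

```text
t: 8.3
position: [520.2, 113.7, 288.0]
tool_rot: [3.141, -0.001, 1.219]
contact_force: [4.7, 1.7, -4.6]
width: 0.134
finger_force: 45.0
```

```bash
python3 av.py
```

```text
t 8.45 ang 0.2148 Mz 0.093 [0.051 0.165 0.059 0.098] F [3.2 3.1 4.2] w 11.45
```

Converted, 0.045 rad / 2 = 0.0225.

Request:
{"api": "jog_arm", "payload": {"moves": [{"delta_pos":[0,0,0],"turn":[0,0,0.0075]},{"delta_pos":[0,0,0],"turn":[0,0,0.015]},{"delta_pos":[0,0,0],"turn":[0,0,0.0225]}]}}

```text
t: 8.7
position: [520.3, 113.6, 288.0]
tool_rot: [3.141, -0.001, 1.174]
contact_force: [5.8, 2.4, -4.8]
width: 0.136
finger_force: 45.0
```

```bash
python3 av.py
```

```text
t 8.85 ang 0.2598 Mz 0.08 [0.111 0.132 0.024 0.052] F [3.9 4.9 3.3] w 11.78
```

Converted, 0.045 rad / 2 = 0.0225.

Request:
{"api": "jog_arm", "payload": {"moves": [{"delta_pos":[0,0,0],"turn":[0,0,0.0075]},{"delta_pos":[0,0,0],"turn":[0,0,0.015]},{"delta_pos":[0,0,0],"turn":[0,0,0.0225]}]}}

```text
t: 9.1
position: [520.3, 113.6, 288.0]
tool_rot: [3.14, -0.001, 1.129]
contact_force: [5.8, 1.8, -4.5]
width: 0.132
finger_force: 45.0
```

```bash
python3 av.py
```

```text
t 9.25 ang 0.3049 Mz 0.082 [0.112 0.108 0.046 0.061] F [4.2 4.6 4.4] w 11.59
```

Converted, 0.045 rad / 2 = 0.0225.

Request:
{"api": "jog_arm", "payload": {"moves": [{"delta_pos":[0,0,0],"turn":[0,0,0.0075]},{"delta_pos":[0,0,0],"turn":[0,0,0.015]},{"delta_pos":[0,0,0],"turn":[0,0,0.0225]}]}}

```text
t: 9.5
position: [520.3, 113.6, 288.0]
tool_rot: [3.14, -0.001, 1.084]
contact_force: [6.8, 1.1, -4.2]
width: 0.129
finger_force: 45.0
```

```bash
python3 av.py
```

```text
t 9.65 ang 0.3498 Mz 0.086 [0.089 0.106 0.069 0.081] F [4.8 6.2 4.3] w 11.54
```

Converted, 0.045 rad / 2 = 0.0225.

Request:
{"api": "jog_arm", "payload": {"moves": [{"delta_pos":[0,0,0],"turn":[0,0,0.0075]},{"delta_pos":[0,0,0],"turn":[0,0,0.015]},{"delta_pos":[0,0,0],"turn":[0,0,0.0225]}]}}

```text
t: 9.9
position: [520.3, 113.6, 288.0]
tool_rot: [3.14, -0.001, 1.039]
contact_force: [6.7, 1.7, -4.1]
width: 0.13
finger_force: 45.0
```

```bash
python3 av.py
```

```text
t 10.05 ang 0.3948 Mz 0.067 [0.122 0.012 0.063 0.072] F [4.6 4.8 4. ] w 11.46
```

Converted, 0.045 rad / 2 = 0.0225.

Request:
{"api": "jog_arm", "payload": {"moves": [{"delta_pos":[0,0,0],"turn":[0,0,0.0075]},{"delta_pos":[0,0,0],"turn":[0,0,0.015]},{"delta_pos":[0,0,0],"turn":[0,0,0.0225]}]}}

```text
t: 10.3
position: [520.3, 113.6, 288.0]
tool_rot: [3.14, -0.001, 0.994]
contact_force: [7.2, 1.7, -4.7]
width: 0.131
finger_force: 45.0
```

```bash
python3 av.py
```

```text
t 10.45 ang 0.4398 Mz 0.065 [0.093 0.079 0.021 0.065] F [4.3 5.1 5.6] w 11.76
```

Converted, 0.045 rad / 2 = 0.0225.

Request:
{"api": "jog_arm", "payload": {"moves": [{"delta_pos":[0,0,0],"turn":[0,0,0.0075]},{"delta_pos":[0,0,0],"turn":[0,0,0.015]},{"delta_pos":[0,0,0],"turn":[0,0,0.0225]}]}}

```text
t: 10.7
position: [520.4, 113.6, 288.0]
tool_rot: [3.14, -0.001, 0.95]
contact_force: [8.0, 0.5, -4.9]
width: 0.132
finger_force: 45.0
```

```bash
python3 av.py
```

```text
t 10.85 ang 0.4848 Mz 0.097 [0.101 0.146 0.05  0.094] F [4.2 3.8 5.6] w 11.35
```

Converted, 0.045 rad / 2 = 0.0225.

Request:
{"api": "jog_arm", "payload": {"moves": [{"delta_pos":[0,0,0],"turn":[0,0,0.0075]},{"delta_pos":[0,0,0],"turn":[0,0,0.015]},{"delta_pos":[0,0,0],"turn":[0,0,0.0225]}]}}

```text
t: 11.1
position: [520.4, 113.6, 288.0]
tool_rot: [3.14, -0.001, 0.905]
contact_force: [6.1, 1.6, -4.6]
width: 0.132
finger_force: 45.0
```

```bash
python3 av.py
```

```text
t 11.25 ang 0.5297 Mz 0.115 [0.117 0.151 0.082 0.112] F [4.9 4.3 4.8] w 11.68
```

Converted, 0.03 rad / 2 = 0.015.

Request:
{"api": "jog_arm", "payload": {"moves": [{"delta_pos":[0,0,0],"turn":[0,0,0.005]},{"delta_pos":[0,0,0],"turn":[0,0,0.01]},{"delta_pos":[0,0,0],"turn":[0,0,0.015]}]}}

```text
t: 11.5
position: [520.4, 113.5, 288.0]
tool_rot: [3.14, -0.001, 0.875]
contact_force: [5.8, 2.0, -5.0]
width: 0.135
finger_force: 45.0
```

```bash
python3 av.py
```

```text
t 11.65 ang 0.5595 Mz 0.183 [0.21  0.167 0.226 0.131] F [6.1 3.6 4.3] w 11.72
```

The torque is rising, so the front valve is on its seat. Small steps from here.

Converted, 0.012 rad / 2 = 0.006.

Request:
{"api": "jog_arm", "payload": {"moves": [{"delta_pos":[0,0,0],"turn":[0,0,0.0025]},{"delta_pos":[0,0,0],"turn":[0,0,0.005]},{"delta_pos":[0,0,0],"turn":[0,0,0.006]}]}}

```text
t: 11.9
position: [520.4, 113.5, 288.0]
tool_rot: [3.14, -0.001, 0.863]
contact_force: [7.1, 1.0, -5.2]
width: 0.127
finger_force: 45.0
```

```bash
python3 av.py; python3 av.py
```

```text
t 12.05 ang 0.5713 Mz 0.176 [0.213 0.138 0.221 0.131] F [4.7 5.3 5. ] w 11.18
t 12.2 ang 0.5713 Mz 0.189 [0.131 0.176 0.206 0.243] F [5.3 4.8 4.1] w 11.47
```

Converted, 0.01 rad / 2 = 0.005.

Request:
{"api": "jog_arm", "payload": {"moves": [{"delta_pos":[0,0,0],"turn":[0,0,0.0025]},{"delta_pos":[0,0,0],"turn":[0,0,0.005]},{"delta_pos":[0,0,0],"turn":[0,0,0.005]}], "grip_force": 55}}

```text
t: 12.45
position: [520.4, 113.5, 288.0]
tool_rot: [3.14, -0.001, 0.853]
contact_force: [6.9, 1.6, -4.5]
width: 0.133
finger_force: 55.0
```

```bash
python3 av.py; python3 av.py
```

```text
t 12.6 ang 0.5813 Mz 0.177 [0.185 0.157 0.155 0.211] F [5.6 5.3 5.5] w 11.6
t 12.75 ang 0.5813 Mz 0.213 [0.211 0.239 0.219 0.184] F [5.1 4.1 5.6] w 11.08
```

Converted, 0.012 rad / 2 = 0.006.

Request:
{"api": "jog_arm", "payload": {"moves": [{"delta_pos":[0,0,0],"turn":[0,0,0.0025]},{"delta_pos":[0,0,0],"turn":[0,0,0.005]},{"delta_pos":[0,0,0],"turn":[0,0,0.006]}]}}

```text
t: 13.0
position: [520.5, 113.5, 288.0]
tool_rot: [3.14, -0.001, 0.841]
contact_force: [7.1, 1.6, -5.5]
width: 0.132
finger_force: 55.0
```

```bash
python3 av.py; python3 av.py; python3 av.py
```

```text
t 13.15 ang 0.5933 Mz 0.24 [0.259 0.203 0.249 0.248] F [4.8 3.8 5.3] w 11.54
t 13.3 ang 0.5932 Mz 0.216 [0.248 0.168 0.236 0.211] F [5.9 4.6 5. ] w 11.67
t 13.45 ang 0.5932 Mz 0.254 [0.211 0.248 0.261 0.298] F [6.2 4.4 4.5] w 11.42
```

Front is at about 0.16 N m above the drag, with squeeze near 0.042 rad, which is finger-tight. I'll release and lift.

Request:
{"api": "jog_arm", "payload": {"moves": [{"delta_pos":[0,0,0],"turn":[0,0,0]},{"delta_pos":[0,0,0],"turn":[0,0,0]},{"delta_pos":[0,0,0],"turn":[0,0,0]},{"delta_pos":[0,0,0],"turn":[0,0,0]}], "jaw": 0.66}}

```text
t: 13.78
position: [518.8, 113.4, 287.5]
tool_rot: [-3.139, 0.003, 0.841]
contact_force: [0.3, -0.4, 0.8]
width: 0.337
finger_force: 0.0
```

```bash
python3 av.py; python3 av.py
```

```text
t 13.9333 ang 0.594 Mz 0.015 [ 0.027  0.007 -0.026  0.053] F [-0.1  0.6  0.3] w 29.85
t 14.0833 ang 0.594 Mz 0.021 [ 0.053  0.03   0.011 -0.01 ] F [ 0.3 -0.3  0.1] w 30.23
```

Converted, -62 mm / 1000 = -0.062, -45 mm / 1000 = -0.045.

Request:
{"api": "jog_arm", "payload": {"moves": [{"delta_pos":[0,0,-0.01],"turn":[0,0,0]},{"delta_pos":[0,0,-0.025],"turn":[0,0,0]},{"delta_pos":[0,0,-0.045],"turn":[0,0,0]},{"delta_pos":[0,0,-0.062],"turn":[0,0,0]},{"delta_pos":[0,0,-0.062],"turn":[0,0,0]}]}}

```text
t: 14.5
position: [521.0, 113.8, 354.5]
tool_rot: [3.138, -0.004, 0.841]
contact_force: [0.3, -0.1, 0.9]
width: 0.341
finger_force: 0.0
```

```bash
python3 - <<'E'
from h import *
from cell import *
s=read_state();plan(s,[618.8,99.3,350],2.141);print(s['width'])
E
```

```text
pos [521.  113.8 354.5] rot [ 3.138 -0.004  0.841]
delta [54.4 82.5  5.1] turn [ 0.006 -0.002 -1.3  ]
0.34070598650633144
```

Converted, 82 mm / 1000 = 0.082, 61 mm / 1000 = 0.061, -0.5 rad / 2 = -0.25.

Request:
{"api": "jog_arm", "payload": {"moves": [{"delta_pos":[0.014,0.02,0],"turn":[0,0,-0.05]},{"delta_pos":[0.027,0.04,0],"turn":[0,0,-0.1]},{"delta_pos":[0.041,0.061,0],"turn":[0,0,-0.15]},{"delta_pos":[0.054,0.082,0],"turn":[0,0,-0.2]},{"delta_pos":[0.054,0.082,0],"turn":[0,0,-0.25]}]}}

```text
t: 14.92
position: [619.7, 98.3, 349.0]
tool_rot: [3.141, 0.001, 1.345]
contact_force: [0.4, 0.8, 0.3]
width: 0.342
finger_force: 0.0
```

Converted, -0.5 rad / 2 = -0.25.

Request:
{"api": "jog_arm", "payload": {"moves": [{"delta_pos":[0,0,0],"turn":[0,0,-0.05]},{"delta_pos":[0,0,0],"turn":[0,0,-0.1]},{"delta_pos":[0,0,0],"turn":[0,0,-0.15]},{"delta_pos":[0,0,0],"turn":[0,0,-0.2]},{"delta_pos":[0,0,0],"turn":[0,0,-0.25]}]}}

```text
t: 15.33
position: [616.3, 99.0, 348.6]
tool_rot: [-3.138, -0.001, 1.846]
contact_force: [0.2, -1.0, -0.6]
width: 0.34
finger_force: 0.0
```

Converted, -0.3 rad / 2 = -0.15.

Request:
{"api": "jog_arm", "payload": {"moves": [{"delta_pos":[0,0,0],"turn":[0,0,-0.05]},{"delta_pos":[0,0,0],"turn":[0,0,-0.1]},{"delta_pos":[0,0,0],"turn":[0,0,-0.15]},{"delta_pos":[0,0,0],"turn":[0,0,-0.15]},{"delta_pos":[0,0,0],"turn":[0,0,-0.15]}]}}

```text
t: 15.75
position: [616.3, 99.1, 348.9]
tool_rot: [-3.139, -0.001, 2.138]
contact_force: [0.3, 0.5, 0.3]
width: 0.339
finger_force: 0.0
```

Request:
{"api": "jog_arm", "payload": {"moves": [{"delta_pos":[0,0,0],"turn":[0,0,0]},{"delta_pos":[0,0,0],"turn":[0,0,0]}]}}

```text
t: 15.92
position: [616.5, 99.1, 349.3]
tool_rot: [-3.139, -0.001, 2.139]
contact_force: [-0.3, 0.7, -0.5]
width: 0.342
finger_force: 0.0
```

```bash
python3 - <<'E'
from h import *
from cell import *
import pickle
c=capture("wrist");pickle.dump(c,open("w4.pkl","wb"))
s=read_state();plan(s,[618.8,99.3,288],2.141);print(proj(c,(618.8,99.3,148)))
f=c["frame"][:,:,::-1]
cv2.imwrite("pics/w4c.png",cv2.resize(f[190:290,275:375],None,fx=6,fy=6,interpolation=cv2.INTER_CUBIC))
E
```

```text
pos [616.5  99.1 349.3] rot [-3.139e+00 -1.000e-03  2.140e+00]
delta [-1.1  2.2 61.3] turn [-0.002 -0.001 -0.001]
[325.34306964 235.68454321]
```

View pics/w4c.png

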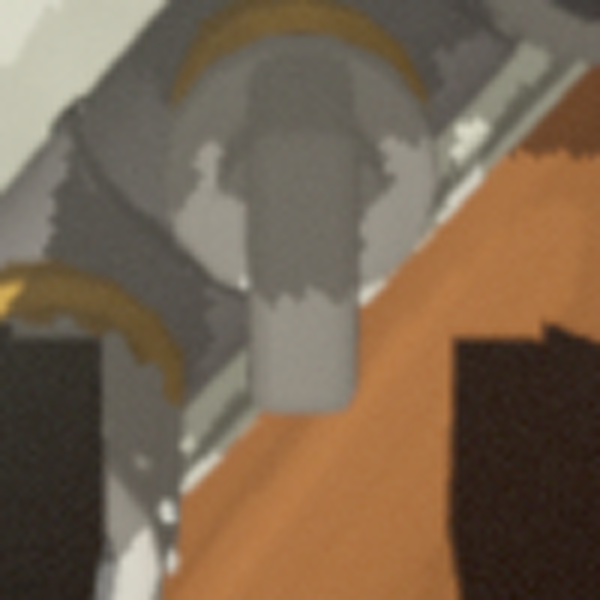

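The rear wing top runs from crop (247..358,132) to (252..358,410), between the fingertips.

```bash
python3 - <<'E'
from h import *
import pickle
from cell import *
c=pickle.load(open("w4.pkl","rb"))
P=[ray(c,(274.6+a/6,189.6+b/6),148) for a,b in((246,132),(358,132),(358,411),(252,411))]
C=sum(P)/4;u=(P[0]+P[1]-P[2]-P[3])/2;y=np.arctan2(-u[0],u[1]);print(C.round(1),np.linalg.norm(u),np.linalg.norm(P[0]-P[1]),'yaw',y)
plan(read_state(),[C[0],C[1],310],y+np.pi/2)
E
```

```text
[618.6  99.4 148. ] 31.6793668947451 11.414248534162107 yaw 0.5832080881513396
pos [616.5  99.1 349.3] rot [-3.139e+00 -1.000e-03  2.140e+00]
delta [-0.9  2.1 39.3] turn [-0.002 -0.001 -0.014]
```

Converted, 40 mm / 1000 = 0.04, 34 mm / 1000 = 0.034, -0.01 rad / 2 = -0.005.

Request:
{"api": "jog_arm", "payload": {"moves": [{"delta_pos":[-0.0005,0.001,0.01],"turn":[-0.001,-0.0005,-0.005]},{"delta_pos":[-0.0005,0.001,0.022],"turn":[-0.001,-0.0005,-0.005]},{"delta_pos":[-0.0005,0.001,0.034],"turn":[-0.001,-0.0005,-0.005]},{"delta_pos":[-0.0005,0.001,0.04],"turn":[-0.001,-0.0005,-0.005]},{"delta_pos":[-0.0005,0.001,0.04],"turn":[-0.001,-0.0005,-0.005]}]}}

```text
t: 16.38
position: [616.3, 99.0, 305.9]
tool_rot: [-3.136, -0.002, 2.151]
contact_force: [0.6, -0.0, -0.5]
width: 0.342
finger_force: 0.0
```

Request:
{"api": "jog_arm", "payload": {"moves": [{"delta_pos":[0,0,0],"turn":[0,0,0]},{"delta_pos":[0,0,0],"turn":[0,0,0]},{"delta_pos":[0,0,0],"turn":[0,0,0]},{"delta_pos":[0,0,0],"turn":[0,0,0]},{"delta_pos":[0,0,0],"turn":[0,0,0]}]}}

```text
t: 16.8
position: [617.8, 99.2, 310.2]
tool_rot: [3.14, 0.001, 2.151]
contact_force: [-0.4, -0.6, 0.9]
width: 0.338
finger_force: 0.0
```

```bash
python3 - <<'E'
from h import *
from cell import *
s=read_state();plan(s,[618.7,99.4,288],2.148)
E
python3 av.py
```

```text
pos [617.8  99.2 310.2] rot [3.140e+00 1.000e-03 2.151e+00]
delta [-0.3  0.8 22.2] turn [0.001 0.001 0.003]
t 16.95 ang -0.716 Mz -0.016 [-0.037 -0.048  0.004  0.016] F [-0.2 -0.7  0.5] w 29.6
```

Converted, 22 mm / 1000 = 0.022, 14 mm / 1000 = 0.014, 0.003 rad / 2 = 0.0015.

Request:
{"api": "jog_arm", "payload": {"moves": [{"delta_pos":[-0.0003,0.0008,0.007],"turn":[0,0,0.0015]},{"delta_pos":[-0.0003,0.0008,0.014],"turn":[0,0,0.0015]},{"delta_pos":[-0.0003,0.0008,0.022],"turn":[0,0,0.0015]},{"delta_pos":[-0.0003,0.0008,0.022],"turn":[0,0,0.0015]},{"delta_pos":[-0.0003,0.0008,0.022],"turn":[0,0,0.0015]}]}}

```text
t: 17.37
position: [617.8, 99.3, 286.0]
tool_rot: [-3.139, -0.001, 2.148]
contact_force: [-0.0, 0.5, 1.0]
width: 0.338
finger_force: 0.0
```

Request:
{"api": "jog_arm", "payload": {"moves": [{"delta_pos":[0,0,0],"turn":[0,0,0]},{"delta_pos":[0,0,0],"turn":[0,0,0]},{"delta_pos":[0,0,0],"turn":[0,0,0]},{"delta_pos":[0,0,0],"turn":[0,0,0]},{"delta_pos":[0,0,0],"turn":[0,0,0]}], "jaw": 1.0, "grip_force": 8}}

```text
t: 17.78
position: [618.7, 99.4, 287.9]
tool_rot: [3.14, 0.0, 2.148]
contact_force: [1.0, -0.3, -0.8]
width: 0.135
finger_force: 8.0
```

```bash
python3 st.py
```

```text
t 17.7833 w 11.9 pos [618.7  99.4 287.9] rot [3.1404e+00 4.0000e-04 2.1476e+00] ang -0.7128
F tool [-0.8  0.7  0.8] M [ 0.109 -0.181 -0.054] grip 7.999979996820912 e6 -0.07482879795134068
```

Converted, 0.15 rad / 2 = 0.075.

Request:
{"api": "jog_arm", "payload": {"moves": [{"delta_pos":[0,0,0],"turn":[0,0,0]},{"delta_pos":[0,0,0],"turn":[0,0,0]},{"delta_pos":[0,0,0],"turn":[0,0,0.025]},{"delta_pos":[0,0,0],"turn":[0,0,0.05]},{"delta_pos":[0,0,0],"turn":[0,0,0.075]}], "grip_force": 55}}

```text
t: 18.2
position: [618.7, 99.5, 287.9]
tool_rot: [3.14, 0.0, 1.996]
contact_force: [2.0, 1.9, -0.5]
width: 0.136
finger_force: 55.0
```

Converted, 0.25 rad / 2 = 0.125.

Request:
{"api": "jog_arm", "payload": {"moves": [{"delta_pos":[0,0,0],"turn":[0,0,0.025]},{"delta_pos":[0,0,0],"turn":[0,0,0.05]},{"delta_pos":[0,0,0],"turn":[0,0,0.075]},{"delta_pos":[0,0,0],"turn":[0,0,0.1]},{"delta_pos":[0,0,0],"turn":[0,0,0.125]}]}}

```text
t: 18.62
position: [618.8, 99.6, 287.9]
tool_rot: [3.14, -0.0, 1.746]
contact_force: [2.9, 1.1, -1.1]
width: 0.132
finger_force: 55.0
```

```bash
python3 av.py
```

```text
t 18.7667 ang -0.3141 Mz -0.028 [ 0.098  0.047 -0.101 -0.154] F [1.4 3.2 0.5] w 11.6
```

Converted, 0.22 rad / 2 = 0.11.

Request:
{"api": "jog_arm", "payload": {"moves": [{"delta_pos":[0,0,0],"turn":[0,0,0.025]},{"delta_pos":[0,0,0],"turn":[0,0,0.05]},{"delta_pos":[0,0,0],"turn":[0,0,0.075]},{"delta_pos":[0,0,0],"turn":[0,0,0.1]},{"delta_pos":[0,0,0],"turn":[0,0,0.11]}]}}

```text
t: 19.18
position: [618.9, 99.5, 287.9]
tool_rot: [3.14, -0.0, 1.527]
contact_force: [3.6, 2.3, -0.9]
width: 0.129
finger_force: 55.0
```

```bash
python3 av.py
```

```text
t 19.3333 ang -0.0946 Mz 0.04 [ 0.087  0.055 -0.017  0.034] F [2.3 4.2 0.4] w 11.48
```

Converted, 0.045 rad / 2 = 0.0225.

Request:
{"api": "jog_arm", "payload": {"moves": [{"delta_pos":[0,0,0],"turn":[0,0,0.0075]},{"delta_pos":[0,0,0],"turn":[0,0,0.015]},{"delta_pos":[0,0,0],"turn":[0,0,0.0225]}]}}

```text
t: 19.58
position: [618.9, 99.5, 287.9]
tool_rot: [3.14, -0.0, 1.483]
contact_force: [4.5, 2.6, -1.1]
width: 0.134
finger_force: 55.0
```

```bash
python3 av.py
```

```text
t 19.7333 ang -0.0488 Mz 0.087 [0.119 0.135 0.025 0.07 ] F [1.9 4.6 1.4] w 11.86
```

Converted, 0.045 rad / 2 = 0.0225.

Request:
{"api": "jog_arm", "payload": {"moves": [{"delta_pos":[0,0,0],"turn":[0,0,0.0075]},{"delta_pos":[0,0,0],"turn":[0,0,0.015]},{"delta_pos":[0,0,0],"turn":[0,0,0.0225]}]}}

```text
t: 19.98
position: [618.9, 99.5, 287.9]
tool_rot: [3.14, -0.001, 1.438]
contact_force: [5.3, 3.2, -1.3]
width: 0.131
finger_force: 55.0
```

```bash
python3 av.py
```

```text
t 20.1333 ang -0.0038 Mz 0.093 [0.099 0.082 0.116 0.075] F [2.9 4.7 0.5] w 11.13
```

Converted, 0.045 rad / 2 = 0.0225.

Request:
{"api": "jog_arm", "payload": {"moves": [{"delta_pos":[0,0,0],"turn":[0,0,0.0075]},{"delta_pos":[0,0,0],"turn":[0,0,0.015]},{"delta_pos":[0,0,0],"turn":[0,0,0.0225]}]}}

```text
t: 20.38
position: [618.9, 99.5, 287.9]
tool_rot: [3.14, -0.001, 1.393]
contact_force: [5.9, 2.3, -0.4]
width: 0.133
finger_force: 55.0
```

```bash
python3 av.py
```

```text
t 20.5333 ang 0.0412 Mz 0.086 [0.158 0.083 0.07  0.032] F [2.5 4.  1.1] w 11.59
```

Converted, 0.045 rad / 2 = 0.0225.

Request:
{"api": "jog_arm", "payload": {"moves": [{"delta_pos":[0,0,0],"turn":[0,0,0.0075]},{"delta_pos":[0,0,0],"turn":[0,0,0.015]},{"delta_pos":[0,0,0],"turn":[0,0,0.0225]}]}}

```text
t: 20.78
position: [618.9, 99.5, 287.9]
tool_rot: [3.14, -0.001, 1.348]
contact_force: [4.7, 1.1, -0.3]
width: 0.132
finger_force: 55.0
```

```bash
python3 av.py
```

```text
t 20.9333 ang 0.0862 Mz 0.088 [0.106 0.139 0.035 0.07 ] F [3.  4.3 1.7] w 11.28
```

Converted, 0.045 rad / 2 = 0.0225.

Request:
{"api": "jog_arm", "payload": {"moves": [{"delta_pos":[0,0,0],"turn":[0,0,0.0075]},{"delta_pos":[0,0,0],"turn":[0,0,0.015]},{"delta_pos":[0,0,0],"turn":[0,0,0.0225]}]}}

```text
t: 21.18
position: [618.9, 99.5, 287.9]
tool_rot: [3.14, -0.001, 1.303]
contact_force: [5.5, 2.4, -0.8]
width: 0.132
finger_force: 55.0
```

```bash
python3 av.py
```

```text
t 21.3333 ang 0.1312 Mz 0.077 [0.1   0.066 0.124 0.018] F [2.7 3.8 1. ] w 11.52
```

Converted, 0.045 rad / 2 = 0.0225.

Request:
{"api": "jog_arm", "payload": {"moves": [{"delta_pos":[0,0,0],"turn":[0,0,0.0075]},{"delta_pos":[0,0,0],"turn":[0,0,0.015]},{"delta_pos":[0,0,0],"turn":[0,0,0.0225]}]}}

```text
t: 21.58
position: [618.9, 99.5, 287.9]
tool_rot: [3.14, -0.001, 1.258]
contact_force: [5.5, 2.3, -1.2]
width: 0.132
finger_force: 55.0
```

```bash
python3 av.py
```

```text
t 21.7333 ang 0.1762 Mz 0.059 [ 0.081  0.114  0.068 -0.027] F [3.7 4.2 0.7] w 11.41
```

Converted, 0.045 rad / 2 = 0.0225.

Request:
{"api": "jog_arm", "payload": {"moves": [{"delta_pos":[0,0,0],"turn":[0,0,0.0075]},{"delta_pos":[0,0,0],"turn":[0,0,0.015]},{"delta_pos":[0,0,0],"turn":[0,0,0.0225]}]}}

```text
t: 21.98
position: [619.0, 99.5, 287.9]
tool_rot: [3.14, -0.001, 1.213]
contact_force: [5.2, 1.3, -0.2]
width: 0.133
finger_force: 55.0
```

```bash
python3 av.py
```

```text
t 22.1333 ang 0.2212 Mz 0.074 [0.117 0.097 0.03  0.05 ] F [3.2 4.4 0.8] w 11.62
```

Converted, 0.03 rad / 2 = 0.015.

Request:
{"api": "jog_arm", "payload": {"moves": [{"delta_pos":[0,0,0],"turn":[0,0,0.0075]},{"delta_pos":[0,0,0],"turn":[0,0,0.015]},{"delta_pos":[0,0,0],"turn":[0,0,0.0225]}]}}

```text
t: 22.38
position: [619.0, 99.5, 287.9]
tool_rot: [3.14, -0.001, 1.168]
contact_force: [5.9, 1.8, -1.6]
width: 0.132
finger_force: 55.0
```

```bash
python3 av.py
```

```text
t 22.5333 ang 0.2662 Mz 0.073 [0.077 0.094 0.05  0.07 ] F [4.4 4.1 1.2] w 11.36
```

Converted, 0.045 rad / 2 = 0.0225.

Request:
{"api": "jog_arm", "payload": {"moves": [{"delta_pos":[0,0,0],"turn":[0,0,0.0075]},{"delta_pos":[0,0,0],"turn":[0,0,0.015]},{"delta_pos":[0,0,0],"turn":[0,0,0.0225]}]}}

```text
t: 22.78
position: [619.0, 99.4, 287.9]
tool_rot: [3.14, -0.001, 1.123]
contact_force: [5.7, 1.9, -1.5]
width: 0.128
finger_force: 55.0
```

```bash
python3 av.py
```

```text
t 22.9333 ang 0.3111 Mz 0.092 [0.123 0.135 0.056 0.054] F [4.1 4.3 1.2] w 11.72
```

Converted, 0.045 rad / 2 = 0.0225.

Request:
{"api": "jog_arm", "payload": {"moves": [{"delta_pos":[0,0,0],"turn":[0,0,0.0075]},{"delta_pos":[0,0,0],"turn":[0,0,0.015]},{"delta_pos":[0,0,0],"turn":[0,0,0.0225]}]}}

```text
t: 23.18
position: [619.0, 99.5, 287.9]
tool_rot: [3.14, -0.001, 1.078]
contact_force: [5.4, 2.3, -0.1]
width: 0.132
finger_force: 55.0
```

```bash
python3 av.py
```

```text
t 23.3333 ang 0.356 Mz 0.172 [0.2   0.197 0.195 0.095] F [3.5 3.8 1.1] w 11.56
```

The rear valve is meeting its seat.

Converted, 0.014 rad / 2 = 0.007.

Request:
{"api": "jog_arm", "payload": {"moves": [{"delta_pos":[0,0,0],"turn":[0,0,0.0025]},{"delta_pos":[0,0,0],"turn":[0,0,0.005]},{"delta_pos":[0,0,0],"turn":[0,0,0.007]}]}}

```text
t: 23.58
position: [619.0, 99.5, 287.9]
tool_rot: [3.14, -0.001, 1.065]
contact_force: [5.9, 1.6, -1.2]
width: 0.134
finger_force: 55.0
```

```bash
python3 av.py; python3 av.py; python3 av.py
```

```text
t 23.7333 ang 0.3698 Mz 0.201 [0.195 0.204 0.186 0.218] F [5.2 4.2 1.1] w 11.48
t 23.8833 ang 0.3698 Mz 0.202 [0.218 0.193 0.196 0.202] F [4.6 4.3 0.9] w 11.47
t 24.0333 ang 0.3698 Mz 0.193 [0.202 0.157 0.222 0.189] F [4.  4.2 1.2] w 11.42
```

Converted, 0.012 rad / 2 = 0.006.

Request:
{"api": "jog_arm", "payload": {"moves": [{"delta_pos":[0,0,0],"turn":[0,0,0.0025]},{"delta_pos":[0,0,0],"turn":[0,0,0.005]},{"delta_pos":[0,0,0],"turn":[0,0,0.006]}]}}

```text
t: 24.28
position: [619.0, 99.5, 287.9]
tool_rot: [3.14, -0.001, 1.053]
contact_force: [5.1, 2.4, -1.1]
width: 0.127
finger_force: 55.0
```

```bash
python3 av.py; python3 av.py; python3 av.py
```

```text
t 24.4333 ang 0.3817 Mz 0.236 [0.253 0.249 0.242 0.2  ] F [4.3 3.9 1.8] w 11.49
t 24.5833 ang 0.3817 Mz 0.215 [0.2   0.186 0.259 0.217] F [5.8 3.5 1.2] w 11.71
t 24.7333 ang 0.3817 Mz 0.217 [0.217 0.235 0.218 0.197] F [5.  3.9 0.7] w 11.65
```

Converted, 0.014 rad / 2 = 0.007.

Request:
{"api": "jog_arm", "payload": {"moves": [{"delta_pos":[0,0,0],"turn":[0,0,0.0025]},{"delta_pos":[0,0,0],"turn":[0,0,0.005]},{"delta_pos":[0,0,0],"turn":[0,0,0.007]}]}}

```text
t: 24.98
position: [619.0, 99.5, 287.9]
tool_rot: [3.14, -0.001, 1.039]
contact_force: [4.9, 2.2, -1.7]
width: 0.128
finger_force: 55.0
```

```bash
python3 av.py; python3 av.py; python3 av.py
```

```text
t 25.1333 ang 0.3957 Mz 0.263 [0.242 0.337 0.229 0.242] F [4.3 3.  1.4] w 11.52
t 25.2833 ang 0.3957 Mz 0.216 [0.242 0.237 0.217 0.167] F [4.9 3.7 0.8] w 11.4
t 25.4333 ang 0.3957 Mz 0.217 [0.167 0.241 0.213 0.245] F [4.4 3.4 1.9] w 11.6
```

Both estimates for the rear fall inside the limits: about 0.15 N m above drag from torque, and at most 0.26 from angle, against the 0.30 limit. I'll release and retreat.

Request:
{"api": "jog_arm", "payload": {"moves": [{"delta_pos":[0,0,0],"turn":[0,0,0]},{"delta_pos":[0,0,0],"turn":[0,0,0]},{"delta_pos":[0,0,0],"turn":[0,0,0]},{"delta_pos":[0,0,0],"turn":[0,0,0]}], "jaw": 0.66}}

```text
t: 25.77
position: [617.7, 99.1, 287.0]
tool_rot: [-3.14, 0.001, 1.038]
contact_force: [-0.1, 0.4, -1.1]
width: 0.339
finger_force: 0.0
```

```bash
python3 av.py; python3 av.py
```

```text
t 25.9167 ang 0.397 Mz -0.019 [-0.035 -0.049  0.009 -0.003] F [ 0.2 -0.6  0.4] w 29.76
t 26.0667 ang 0.397 Mz 0.013 [-0.003 -0.016  0.008  0.061] F [ 1.  -0.1  0.3] w 29.86
```

Converted, -110 mm / 1000 = -0.11, -80 mm / 1000 = -0.08.

Request:
{"api": "jog_arm", "payload": {"moves": [{"delta_pos":[0,0,-0.01],"turn":[0,0,0]},{"delta_pos":[0,0,-0.025],"turn":[0,0,0]},{"delta_pos":[0,0,-0.05],"turn":[0,0,0]},{"delta_pos":[0,0,-0.08],"turn":[0,0,0]},{"delta_pos":[0,0,-0.11],"turn":[0,0,0]}]}}

```text
t: 26.48
position: [618.0, 99.3, 398.7]
tool_rot: [-3.141, 0.001, 1.038]
contact_force: [0.2, -0.7, -0.2]
width: 0.343
finger_force: 0.0
```

Request:
{"api": "jog_arm", "payload": {"moves": [{"delta_pos":[0,0,0],"turn":[0,0,0]},{"delta_pos":[0,0,0],"turn":[0,0,0]},{"delta_pos":[0,0,0],"turn":[0,0,0]}]}}

```text
t: 26.73
position: [618.2, 99.3, 397.9]
tool_rot: [3.141, -0.0, 1.038]
contact_force: [0.7, -0.3, -0.9]
width: 0.341
finger_force: 0.0
```

```bash
python3 - <<'E'
from h import *
from cell import *
import pickle
c=capture("wrist");pickle.dump(c,open("w5.pkl","wb"));s=read_state();print(s['t'],s['position'],s['width'])
f=c["frame"][:,:,::-1]
for P in((520.2,113.6,148),(619,99.5,148)):print(proj(c,P))
cv2.imwrite("pics/w5.png",f)
E
```

```text
26.7833 [617.87212206  99.3117294  396.58299165] 0.34017568936703135
[206.93213365 252.22721828]
[321.01726937 207.73252843]
```

View pics/w5.png

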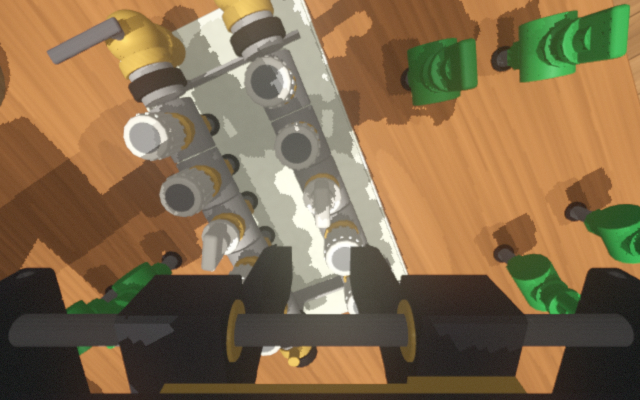

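Final view: the rear wing at (320,200) and the front wing at (213,245) are both turned past the row line. The neighbouring caps look undisturbed, and the gripper is clear of everything.

```bash
python3 -c "
from cell import *
print(sign_off())"
```

```text
the job is handed in; nothing more can be done
None
```

I turned both winged caps on the middle loop clockwise onto their seats, let go, and handed the job in at about 27 s. Measured torque was about 0.15 N m above drag on each; the angle turned puts the most it could have been at 0.24 (front) and 0.26 (rear), so one or both may have passed the 0.15–0.2 finger-tight range but stayed under the 0.30 limit, and I saw no sign of touching the neighbouring loops.

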